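Strike the arc lamp with its shutter closed

TASK

Start the microscope's arc lamp. First close the shutter on the lamp house by pushing its slide fully down; then, on the lamp power supply, lift the sprung guard, flip the toggle under it over to ON (away from the robot) and let the guard drop fully shut over it. Leave the slide box, the bottle and the mouse where they are.

Things in the scene. Friction and masses are not known exactly. Their poses are not given: they have to be found in the camera images.
- supply: Lamp power supply: fixed white metal case 240 (x) x 220 (y) x 80 mm high; black vent slots across the rear of its top, the guarded switch at the front of its top, on its centre line. Origin: centre of its underside; x axis from its front (robot side) to its rear, z up. Left or right of centre, beside the lamp house, turned up to 0.3 rad. The toggle's pivot is at x -78, z 84 mm in this frame.
- guard_hinge (a point): Centre of the hinge pin of the guard, a folded bare aluminium cover 66 mm wide, closed at front, top and sides, open at the rear; shut, its top is 47 mm above the pin and its front wall 70 mm in front of it. Fixed on the supply at x -40, z 90 mm in its frame (10 mm above the case's top); the pin runs along the supply's y.
- guard_lip (a point): Centre of the rolled front edge (round bead, 8 mm diameter, 50 mm wide) of the guard's lift lip, which sticks out 14 mm from the foot of its front wall. Shut, this point is 80 mm in front of the hinge pin, 22 mm above it and 32 mm above the case's top, right above the case's front face; 28 mm of free space lie under the lip. Its axes turn with the guard.
- guard (a joint): Angle of the guard, rad: 0 shut, grows as its front swings up and over to the rear, at most 1.75. A spring and its weight always close it: 1 to 2 N at the lip lift it, and it falls shut as soon as it is let go, so it must be held up (e.g. resting on the fingers) while the toggle is flipped. It clears the toggle in both positions.
- toggle_tip (a point): Tip, on the axis, of the steel bat toggle under the guard: 40 mm long from its pivot, 9 mm thick at the foot and 13 mm near the tip. OFF it leans 20 degrees towards the supply's front, its tip 52 mm in front of the hinge pin and 32 mm above it; ON it leans 20 degrees towards the rear, its tip 24 mm in front of the pin and as high.
- toggle (a joint): Angle of the toggle, rad: 0 = OFF (leaning to the front), 0.70 = ON (leaning to the rear, away from the robot). Snap action: about 4 to 5 N near its tip moves it; past the middle (0.35) it goes over to the stop by itself, short of the middle it springs back.
- lamphouse: Arc lamp house: fixed grey metal box with vent slots, 130 mm wide (y), from 175 to 25 mm in front of this origin, its top 148 mm above the bench; behind it the aluminium shutter block, 50 (x) x 100 (y) mm, its top 145 mm above the bench. Origin: on the bench under the centre of the shutter block; x axis points to the rear (light outlet), z up. Turned up to 0.3 rad.
- shutter_grip (a point): Top centre of the black T-grip, 16 (x) x 76 (y) x 14 mm high, on the shutter's flat steel slide, which stands up out of the shutter block. Axes as the lamp house's.
- shutter (a joint): Height of the shutter slide, m: 0 = fully down, shutter closed (top of the T-grip 165 mm above the bench); up to 0.045 = up, shutter open. Friction holds it where it is left; it takes 3 to 4 N to push down.
- slidebox: Bystander: blue plastic slide box, 100 (x) x 140 (y) x 35 mm high, loose on the bench; origin at the centre of its underside.
- cleaner: Bystander: white lens-cleaner bottle, 52 mm diameter, 120 mm tall, loose on the bench; origin at the centre of its underside.
- mouse: Bystander: black computer mouse, 110 x 62 x 31 mm, loose on the bench, well to the left (+y); origin at the centre of its underside.

How it is judged:
By the outcome, as a careful person would: the job done as asked, in the order asked, and still so for the second after the job is handed in, with the robot touching nothing.
It also fails if it takes over 48 s, if anything falls off the work surface, if the arm or the gripper's body presses on something with over 40 N, if the wrist force passes 120 N, or if a joint passes its speed limit or range.

ROBOT

A 6-joint arm with a two-finger parallel gripper is mounted at the origin on the work surface. World frame = base frame: x ahead of the robot, y to its left, z up, the work surface at z = 0. Lengths are in m, angles in degrees, forces in N, time in s.
With the tool pointing down it reaches from about 0.35 to 0.85 m from the base axis. Payload 8.1 kg.
Tool frame: the origin (TCP) lies midway between the tips of the shut fingers; the grasp point (between the pads) lies 19 mm behind it; z points along the fingers, y is the line along which they close (so a half turn about z gives the same grasp; the last joint's range is limited). The gripper opens to 93 mm and grips with 3 to 60 N. Pads are 15 mm wide; open, the fingers measure 128 mm over their backs; the gripper's body (75 mm by 188 mm) begins 65 mm behind the grasp point.
Start: joints at [62.258, 7.471, 85.268, -0, 87.261, -4.893], TCP at [0.233, 0.553, 0.219] pointing down, gripper open.
Joint ranges: [-169.43, 169.43], [-51.17, 129.36], [1.28, 143.12], [-76.62, 256.62], [0, 156.53], [-152.29, 152.29]. Speed limits (degrees/s): [136.94, 136.94, 159.86, 180, 180, 180].

INTERFACE

Orientations are given as [roll, pitch, yaw] about the fixed x, y, z axes, in that order (R = Rz(yaw) Ry(pitch) Rx(roll)).
In Python, from cell import arm gives the robot as it stands.
- The arm moves only by the tool servo_tool, never from a script. Its argument "increments" is a list of rows, each an object with "offset": the shift along the tool's x, y, z in m, a list of three; "turn": the turn, a rotation vector about the tool's x, y, z in rad, a list of three. A call has exactly 10 rows; each row is the pose to reach, as a shift and turn from the pose commanded when the call began, along the tool's axes at that moment; what a row does not reach only later rows make up. A row lasts 1/8 s, in which the tool goes at most 62.5 mm and 10.7 degrees, less where a joint would pass 70% of its speed; a pose out of reach is approached as far as the arm can. A call with a gripper value outside its range is refused whole. "hand" is the opening, from 0 (shut) to 1 (fully open), set as the call begins (left out, the last holds). The fingers move at their own pace and stop on an object; the grip force is fixed at half the most. Time passes only in rows, so rows that repeat a pose let the fingers close, or fill a call up. It gives the time, the measured TCP pose, the force, the opening and the grip force at its end, in the units of the state.
- arm.get_obs(): the state, without advancing time (a new reading comes with each control period).
- arm.capture(name): name is "scene" or "top"; returns a dict with "frame" (420x560x3 uint8, red, green, blue), "K" (3x3 intrinsics, pixels), "R" (3x3) and "t" (3): a world point X has camera coordinates R X + t. Camera axes: x right, y down, z forward; pixel columns grow to the right and rows downward; lengths in m; the calibration is good to about 2 mm. A picture is of the moment at which its call begins. There is no depth.
- arm.finish_job(): hands the job in; it is judged then, once.
The state is a dict: "time_s": time; "q": joint angles; "qvel": joint speeds; "joint_torque": joint torques, N m; "tool_pos": TCP position; "tool_rot": TCP orientation; "ft_force": force on the tool from outside, world axes, zero at the start; "torque": the same for the moment, N m; "grip_width": finger opening in m; "grip_force": force on a finger pad.
Only numpy, scipy, OpenCV 4.12 (cv2) and the standard library are available. Lean on these libraries where they do the work, as an engineer would, in place of code of your own. Each camera call takes 0.05 s, during which the arm holds its last target. There are 200 camera calls.

## Working session

There is one attempt and no reset: what is moved stays moved. The work goes in short steps, Python scripts to look and compute and a tool call to move; the robot and the scene stay as the last step left them, time stands still between calls to the robot, and variables do not carry over. Pictures are saved under pics/ and viewed, at most 10 in all, crops included, and the job is handed in when it is done.

Besides the shell and the picture viewer there is one more tool, called after ">>>" as a command line: name --argument value ..., lists and objects as JSON in quotes. servo_tool: Moves the arm, as the interface text tells. Its arguments: {"type":"object","properties":{"increments":{"type":"array","items":{"type":"object","properties":{"offset":{"type":"array","items":{"type":"number"}},"turn":{"type":"array","items":{"type":"number"}}}}},"hand":{"type":"number"}},"required":["increments"]}

```bash
mkdir -p pics; ls; python3 - <<'E'
from cell import arm
import cv2,numpy as np,pickle
d={}
for n in("scene","top"):
    c=arm.capture(n);d[n]=c;cv2.imwrite(f"pics/{n}0.png",c["frame"][:,:,::-1])
    print(n,c["K"].tolist(),(-c["R"].T@c["t"]).round(3),c["R"].round(3).tolist())
pickle.dump(d,open("c0.pkl","wb"))
a=np.hstack([d["scene"]["frame"],d["top"]["frame"]])
print(arm.get_obs())
E
```

```text
pics
scene [[398.94059311187846, 0.0, 275.8990779398081], [0.0, 398.94059311187846, 210.29820403846605], [0.0, 0.0, 1.0]] [0.961 0.465 1.272] [[-0.708, 0.706, 0.006], [0.614, 0.619, -0.49], [-0.35, -0.343, -0.872]]
top [[481.9167883064985, 0.0, 270.37033540647747], [0.0, 481.9167883064985, 213.07710416100565], [0.0, 0.0, 1.0]] [0.234 0.011 1.796] [[0.017, -1.0, 0.008], [-0.988, -0.018, -0.152], [0.152, -0.005, -0.988]]
{'time_s': 0.1, 'q': array([ 6.22577763e+01,  7.50999404e+00,  8.53217234e+01,  2.10944500e-03,
        8.72625413e+01, -4.89442768e+00]), 'qvel': array([-0.01366748, -0.05653077, -0.21754593,  0.11281363, -0.01039848,
       -0.01653825]), 'joint_torque': array([ 1.77050504e-03, -5.61338747e+01, -4.93098879e+01,  7.70953484e-02,
        2.89641065e-02, -2.90379194e-05]), 'tool_pos': array([0.23271345, 0.55248165, 0.21771318]), 'tool_rot': array([-1.79906265e+02, -1.01413427e-02,  1.57152093e+02]), 'ft_force': array([0.08794293, 0.15281954, 0.72457664]), 'torque': array([-0.05017386,  0.01130359,  0.01160666]), 'grip_force': 0.0, 'grip_width': 0.09289637492508421}
```

View pics/scene0.png

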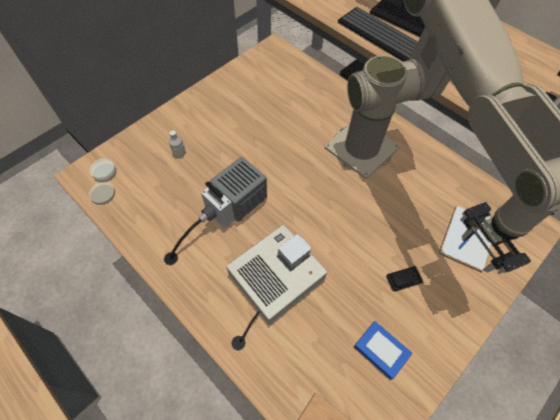

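View pics/top0.png

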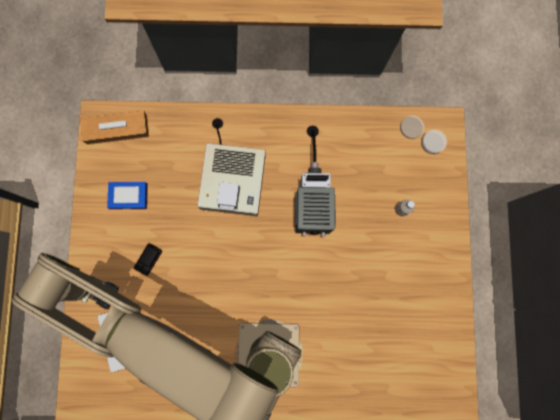

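The scene view shows the lamp house near (235,190), with the supply at (277,272) and its guard at (294,252). In the top view the supply is at (232,180), its guard at (228,194), the lamp house at (316,208) and the shutter at (316,178). Next I'll measure corners from enlarged crops.

```bash
cat > h.py <<'E'
import numpy as np,cv2
def ray(c,uv,z):
    d=c["R"].T@np.linalg.solve(c["K"],[uv[0],uv[1],1.]);o=-c["R"].T@c["t"]
    return o+d*(z-o[2])/d[2]
def proj(c,X):
    p=c["K"]@(c["R"]@np.asarray(X)+c["t"]);return p[:2]/p[2]
def tri(cs,uvs):
    P=[c["K"]@np.c_[c["R"],c["t"]] for c in cs]
    X=cv2.triangulatePoints(P[0],P[1],np.array(uvs[0],float),np.array(uvs[1],float));return (X[:3]/X[3]).ravel()
E
python3 - <<'E'
import pickle,cv2,numpy as np
from h import *
d=pickle.load(open("c0.pkl","rb"))
t=d["top"]["frame"];s=d["scene"]["frame"]
# supply white contour in top view
def cont(f,x0,y0,x1,y1):
    hsv=cv2.cvtColor(f,cv2.COLOR_RGB2HSV);m=((hsv[...,1]<60)&(hsv[...,2]>120)).astype(np.uint8)
    k=np.zeros_like(m);k[y0:y1,x0:x1]=m[y0:y1,x0:x1];k=cv2.morphologyEx(k,cv2.MORPH_OPEN,np.ones((3,3)))
    cs=max(cv2.findContours(k,0,2)[0],key=cv2.contourArea);return cs
for n,b in(("top",(185,135,280,225)),):
    cs=cont(d[n]["frame"],*b);r=cv2.minAreaRect(cs);print(n,r)
    bx=cv2.boxPoints(r);print(np.array([ray(d[n],p,.08) for p in bx]).round(3))
    print(ray(d[n],r[0],.08))
a=cv2.resize(t[130:250,190:350],None,fx=5,fy=5,interpolation=cv2.INTER_CUBIC)
b=cv2.resize(s[145:325,190:340],None,fx=5,fy=5,interpolation=cv2.INTER_CUBIC)
cv2.imwrite("pics/a.png",a[:,:,::-1]);
b=cv2.resize(s[145:325,190:335],None,fx=3.3,fy=3.3,interpolation=cv2.INTER_CUBIC);cv2.imwrite("pics/b.png",b[:,:,::-1])
E
```

```text
top ((231.07339477539062, 178.38882446289062), (60.2874755859375, 64.21926879882812), 6.842773914337158)
[[0.516 0.265 0.08 ]
 [0.755 0.246 0.08 ]
 [0.732 0.026 0.08 ]
 [0.494 0.049 0.08 ]]
[0.6228593 0.146436  0.08     ]
```

View pics/a.png

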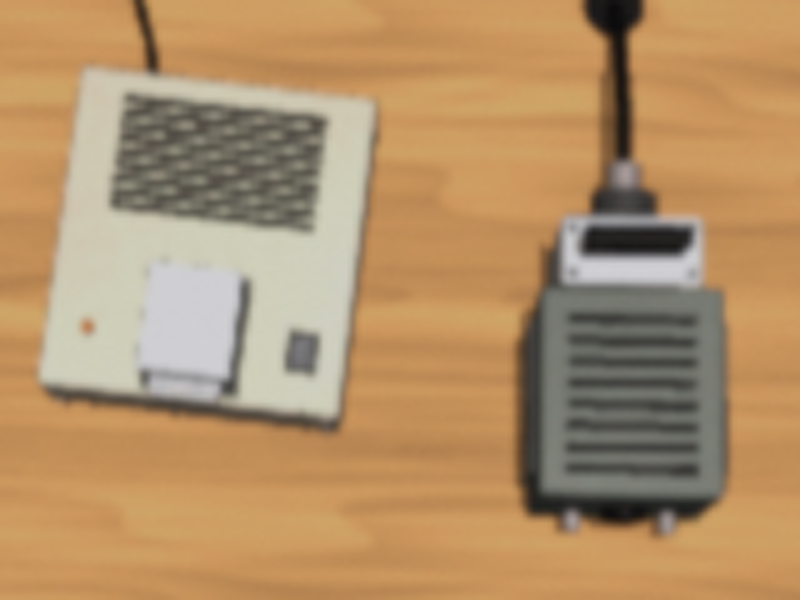

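View pics/b.png

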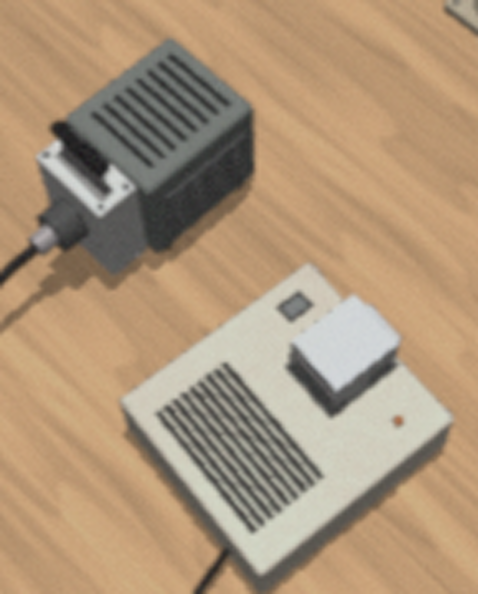

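Crop a (top view, 5x) gives these positions:
- Supply corners are at (83,68), (376,98), (338,422) and (40,385).
- Lamp house top corners are at (541,288), (722,290), (718,500) and (541,495).
- The T-grip spans (580–697, 226–252).

Crop b (scene view, 3.3x) shows the supply corners at (122,403), (310,264), (452,417) and (262,575). The T-grip runs from about (57,126) to (106,168).

```bash
python3 - <<'E'
import pickle
from h import *
d=pickle.load(open("c0.pkl","rb"));T,S=d["top"],d["scene"]
A=lambda x,y:((x+.5)/5-.5+190,(y+.5)/5-.5+130)
B=lambda x,y:((x+.5)/3.3-.5+190,(y+.5)/3.3-.5+145)
def rect(P,n): # order RL,RR,FR,FL
    P=np.array(P);c=P.mean(0);v=(P[0]+P[1]-P[2]-P[3])[:2];w=(P[0]+P[3]-P[1]-P[2])[:2]
    print(n,c.round(4),"len",np.linalg.norm(v)/2,np.linalg.norm(w)/2,"yaw",np.arctan2(v[1],v[0]),np.arctan2(-w[0],w[1]))
rect([ray(T,A(*p),.08) for p in[(83,68),(376,98),(338,422),(40,385)]],"supT")
# scene: image left=RR, top=FR, right=FL, bottom=RL
rect([ray(S,B(*p),.08) for p in[(262,575),(122,403),(310,264),(452,417)]],"supS")
rect([ray(T,A(*p),.148) for p in[(541,288),(722,290),(718,498),(541,495)]],"lampT")
# lamp house top in scene: rear-right, front-right, front-left, rear-left
rect([ray(S,B(*p),.148) for p in[(150,193),(68,112),(172,40),(252,103)]],"lampS")
print("grip",tri([T,S],[A(638,239),B(81,147)]),[ray(T,A(638,239),z) for z in(.165,.21)],[ray(S,B(81,147),z) for z in(.165,.21)])
print("blk",[ray(T,A(*p),.145) for p in[(562,217),(702,217)]])
E
```

```text
supT [0.6247 0.145  0.08  ] len 0.24029203889796866 0.21671081595867014 yaw -0.09344297446226872 -0.09600665824786372
supS [0.631  0.1485 0.08  ] len 0.2359132361349004 0.2127586623665108 yaw -0.09093661669588984 -0.09590531415697796
lampT [ 0.508  -0.1553  0.148 ] len 0.14588336740214483 0.12424193760186293 yaw -0.006527843354680381 0.0045614791103449105
lampS [ 0.5118 -0.1545  0.148 ] len 0.1420309929230084 0.12379066809916166 yaw -0.005264325805300299 -0.0032138879812167427
grip [ 0.60917321 -0.15726038  0.18318868] [array([ 0.61279896, -0.15846633,  0.165     ]), array([ 0.60233368, -0.15380231,  0.21      ])] [array([ 0.60402696, -0.16878387,  0.165     ]), array([ 0.61853012, -0.14302215,  0.21      ])]
blk [array([ 0.63224438, -0.10707154,  0.145     ]), array([ 0.634142  , -0.20551253,  0.145     ])]
```

>>> servo_tool --hand 0 --increments '[{"offset": [-0.012,-0.01,-0.02],"turn": [0,0,-0.01]},{"offset": [-0.037,-0.03,-0.04],"turn": [0,0,-0.04]},{"offset": [-0.075,-0.061,-0.05],"turn": [0,0,-0.08]},{"offset": [-0.118,-0.096,-0.05],"turn": [0,0,-0.12]},{"offset": [-0.162,-0.132,-0.05],"turn": [0,0,-0.16]},{"offset": [-0.205,-0.167,-0.05],"turn": [0,0,-0.2]},{"offset": [-0.249,-0.203,-0.05],"turn": [0,0,-0.24]},{"offset": [-0.293,-0.238,-0.05],"turn": [0,0,-0.28]},{"offset": [-0.336,-0.274,-0.05],"turn": [0,0,-0.34]},{"offset": [-0.38,-0.309,-0.05],"turn": [0,0,-0.4]}]'

```text
time_s: 1.35
tool_pos: [0.4637, 0.1181, 0.2704]
tool_rot: [180.0, 0.1, -179.8]
ft_force: [1.4, 0.8, 0.1]
grip_width: 0.0008
grip_force: 0.0
```

>>> servo_tool --increments '[{"offset": [-0.026,-0.049,0],"turn": [0,0,0]},{"offset": [-0.053,-0.099,0],"turn": [0,0,0]},{"offset": [-0.08,-0.149,0],"turn": [0,0,0]},{"offset": [-0.105,-0.196,0],"turn": [0,0,0]},{"offset": [-0.126,-0.236,0],"turn": [0,0,0]},{"offset": [-0.139,-0.261,0],"turn": [0,0,0]},{"offset": [-0.146,-0.274,0],"turn": [0,0,0]},{"offset": [-0.147,-0.276,0.01],"turn": [0,0,0]},{"offset": [-0.147,-0.276,0.025],"turn": [0,0,0]},{"offset": [-0.147,-0.276,0.04],"turn": [0,0,0]}]'

```text
time_s: 2.6
tool_pos: [0.6099, -0.154, 0.2272]
tool_rot: [180.0, -0.1, -179.9]
ft_force: [0.3, 0.0, -0.5]
grip_width: 0.0008
grip_force: 0.0
```

```bash
python3 - <<'E'
from cell import arm
from h import *
o=arm.get_obs();print(o["tool_pos"],o["tool_rot"],o["q"].round(1),o["ft_force"])
out=[]
for n in("top","scene"):
    c=arm.capture(n)
    u,v=proj(c,[.61,-.156,.2]).astype(int)
    out.append(cv2.resize(c["frame"][v-35:v+35,u-40:u+40],None,fx=5,fy=5,interpolation=cv2.INTER_CUBIC))
cv2.imwrite("pics/c.png",np.hstack(out)[:,:,::-1])
E
```

```text
[ 0.60992798 -0.15403755  0.22718477] [ 1.79972636e+02 -5.11172408e-02 -1.79862364e+02] [ -18.8   11.8   79.5    0.    88.7 -109. ] [ 0.32496512  0.03491728 -0.47263552]
```

View pics/c.png

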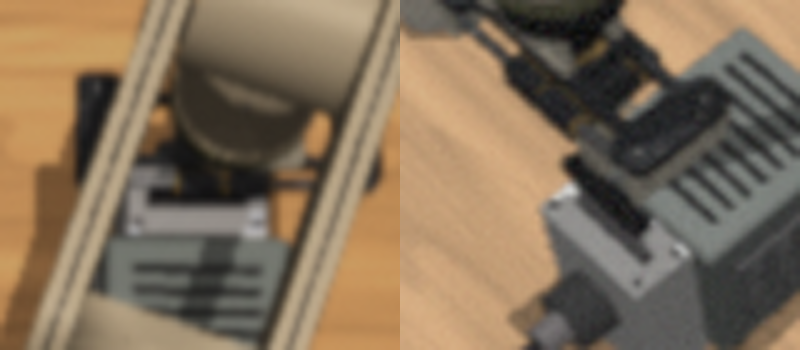

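The right half (scene view) shows the shut fingertips above the black T-grip, which runs from about (575,165) to (645,225). They look aligned, so I'll push down.

>>> servo_tool --increments '[{"offset": [0,0,0.008],"turn": [0,0,0]},{"offset": [0,0,0.016],"turn": [0,0,0]},{"offset": [0,0,0.024],"turn": [0,0,0]},{"offset": [0,0,0.032],"turn": [0,0,0]},{"offset": [0,0,0.04],"turn": [0,0,0]},{"offset": [0,0,0.047],"turn": [0,0,0]},{"offset": [0,0,0.053],"turn": [0,0,0]},{"offset": [0,0,0.058],"turn": [0,0,0]},{"offset": [0,0,0.061],"turn": [0,0,0]},{"offset": [0,0,0.062],"turn": [0,0,0]}]'

```text
time_s: 3.95
tool_pos: [0.6105, -0.1552, 0.1665]
tool_rot: [-180.0, -0.0, -179.9]
ft_force: [-1.0, 0.4, 2.9]
grip_width: 0.0006
grip_force: 1.5
```

>>> servo_tool --increments '[{"offset": [0,0,0.001],"turn": [0,0,0]},{"offset": [0,0,0.002],"turn": [0,0,0]},{"offset": [0,0,0.003],"turn": [0,0,0]},{"offset": [0,0,0.003],"turn": [0,0,0]},{"offset": [0,0,0.004],"turn": [0,0,0]},{"offset": [0,0,0.004],"turn": [0,0,0]},{"offset": [0,0,0.004],"turn": [0,0,0]},{"offset": [0,0,0.004],"turn": [0,0,0]},{"offset": [0,0,0.004],"turn": [0,0,0]},{"offset": [0,0,0.004],"turn": [0,0,0]}]'

```text
time_s: 5.2
tool_pos: [0.6106, -0.1553, 0.1652]
tool_rot: [-180.0, 0.1, -179.9]
ft_force: [-7.7, 2.6, 16.5]
grip_width: 0.0006
grip_force: 8.2
```

>>> servo_tool --increments '[{"offset": [0,0,-0.03],"turn": [0,0,0]},{"offset": [0,0,-0.08],"turn": [0,0,0]},{"offset": [0.01,0.02,-0.11],"turn": [0.005,-0.1,0.01]},{"offset": [0.03,0.06,-0.11],"turn": [0.01,-0.22,0.025]},{"offset": [0.053,0.11,-0.11],"turn": [0.015,-0.34,0.04]},{"offset": [0.076,0.16,-0.11],"turn": [0.02,-0.46,0.05]},{"offset": [0.1,0.21,-0.11],"turn": [0.028,-0.58,0.065]},{"offset": [0.123,0.258,-0.1],"turn": [0.032,-0.69,0.077]},{"offset": [0.142,0.296,-0.08],"turn": [0.036,-0.77,0.086]},{"offset": [0.153,0.318,-0.06],"turn": [0.036,-0.785,0.088]}]'

```text
time_s: 6.45
tool_pos: [0.4578, 0.1667, 0.2205]
tool_rot: [-179.9, 45.0, 174.9]
ft_force: [-0.7, 0.1, -0.3]
grip_width: 0.0005
grip_force: 0.0
```

```bash
python3 - <<'E'
from cell import arm
from h import *
o=arm.get_obs();print(o["tool_pos"],o["tool_rot"],o["q"].round(1),o["ft_force"])
out=[]
for n,X in(("scene",[.61,-.156,.16]),("scene",[.51,.158,.12]),("top",[.51,.158,.12])):
    c=arm.capture(n)
    u,v=proj(c,X).astype(int)
    out.append(cv2.resize(c["frame"][v-42:v+42,u-33:u+33],None,fx=4,fy=4,interpolation=cv2.INTER_CUBIC))
cv2.imwrite("pics/d.png",np.hstack(out)[:,:,::-1])
E
```

```text
[0.45782516 0.16672131 0.22052582] [-179.90678355   45.00730718  174.92436953] [ 33.9 -51.1 141.2 -32.3  56.7 -41. ] [-0.68750838  0.05095297 -0.33395569]
```

View pics/d.png

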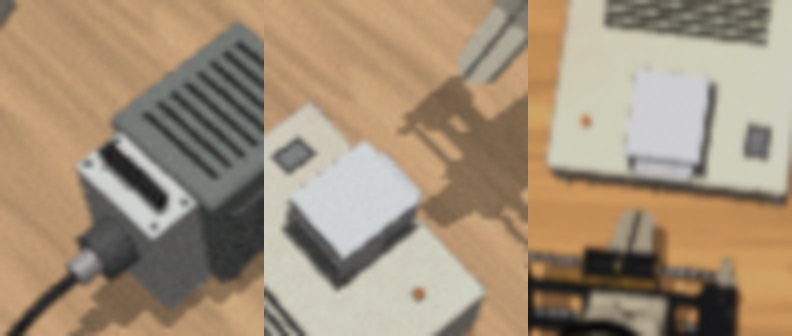

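The left crop shows the T-grip at (135,175) seated on the block, so the shutter is closed. In the other two crops the finger is in front of the guard and roughly on its centre line. The arm is near its folded limit, so I'll reduce the tilt to 35° from vertical and then descend in front of the lip.

>>> servo_tool --increments '[{"offset": [0,0,0],"turn": [0,0.08,0]},{"offset": [0.007,-0.001,0.011],"turn": [0,0.175,0]},{"offset": [0.018,-0.002,0.03],"turn": [0,0.175,0]},{"offset": [0.029,-0.003,0.049],"turn": [0,0.175,0]},{"offset": [0.04,-0.004,0.068],"turn": [0,0.175,0]},{"offset": [0.051,-0.004,0.087],"turn": [0,0.175,0]},{"offset": [0.06,-0.004,0.101],"turn": [0,0.175,0]},{"offset": [0.065,-0.004,0.11],"turn": [0,0.175,0]},{"offset": [0.067,-0.004,0.113],"turn": [0,0.175,0]},{"offset": [0.067,-0.004,0.113],"turn": [0,0.175,0]}]'

```text
time_s: 7.85
tool_pos: [0.4916, 0.1572, 0.0956]
tool_rot: [-179.9, 34.9, 174.7]
ft_force: [-0.2, -0.2, 0.3]
grip_width: 0.0008
grip_force: 0.0
```

```bash
python3 - <<'E'
from cell import arm
from h import *
o=arm.get_obs();print(o["tool_pos"],o["tool_rot"],o["q"].round(1),o["ft_force"])
out=[]
for n,X in(("scene",[.51,.158,.12]),("top",[.51,.158,.12])):
    c=arm.capture(n)
    u,v=proj(c,X).astype(int)
    out.append(cv2.resize(c["frame"][v-35:v+35,u-33:u+33],None,fx=6,fy=6,interpolation=cv2.INTER_CUBIC))
cv2.imwrite("pics/e.png",np.hstack(out)[:,:,::-1])
E
```

```text
[0.49157759 0.15719926 0.0956084 ] [-179.93657569   34.94542415  174.66679768] [ 23.8 -29.2 137.9 -24.4  42.6 -47. ] [-0.17682038 -0.21484984  0.25362291]
```

View pics/e.png

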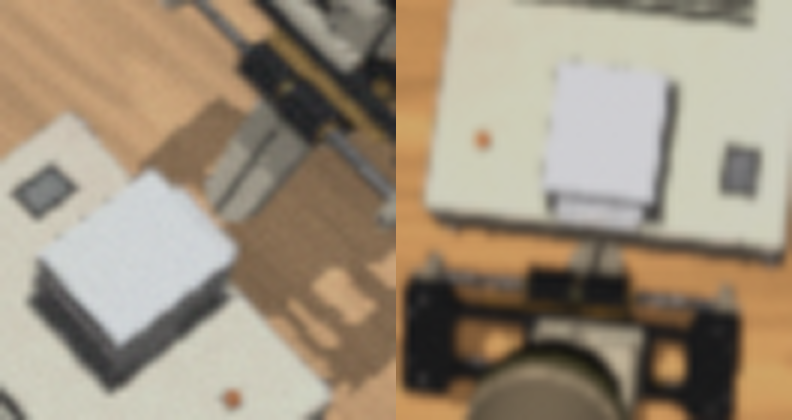

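The tip at (235,205) and (600,255) is centred on the lip at (600,210). Now I'll hook it under the lip and lift.

>>> servo_tool --increments '[{"offset": [-0.003,0,0.009],"turn": [0,0,0]},{"offset": [-0.006,0,0.011],"turn": [0,0,0]},{"offset": [-0.009,0,0.013],"turn": [0,0,0]},{"offset": [-0.012,0,0.015],"turn": [0,0,0]},{"offset": [-0.017,0,0.012],"turn": [0,0,0]},{"offset": [-0.022,0,0.009],"turn": [0,0,0]},{"offset": [-0.027,0,0.006],"turn": [0,0,0]},{"offset": [-0.032,0,0.003],"turn": [0,0,0]},{"offset": [-0.036,0,0.001],"turn": [0,0,0]},{"offset": [-0.036,0,0.001],"turn": [0,0,0]}]'

```text
time_s: 9.2
tool_pos: [0.5215, 0.1548, 0.1155]
tool_rot: [-180.0, 35.0, 174.7]
ft_force: [-1.0, 0.0, -0.9]
grip_width: 0.0005
grip_force: 0.7
```

```bash
python3 - <<'E'
from cell import arm
from h import *
o=arm.get_obs();print(o["tool_pos"],o["tool_rot"],o["q"].round(1),o["ft_force"])
out=[]
for n,X in(("scene",[.53,.158,.12]),("top",[.53,.158,.12])):
    c=arm.capture(n)
    u,v=proj(c,X).astype(int)
    out.append(cv2.resize(c["frame"][v-35:v+35,u-33:u+33],None,fx=6,fy=6,interpolation=cv2.INTER_CUBIC))
cv2.imwrite("pics/f.png",np.hstack(out)[:,:,::-1])
E
```

```text
[0.52150652 0.15478005 0.11552458] [-179.95128704   34.97018434  174.68770589] [ 21.4 -25.7 133.3 -22.4  42.7 -50.7] [-1.04965625  0.03780801 -0.94830587]
```

View pics/f.png

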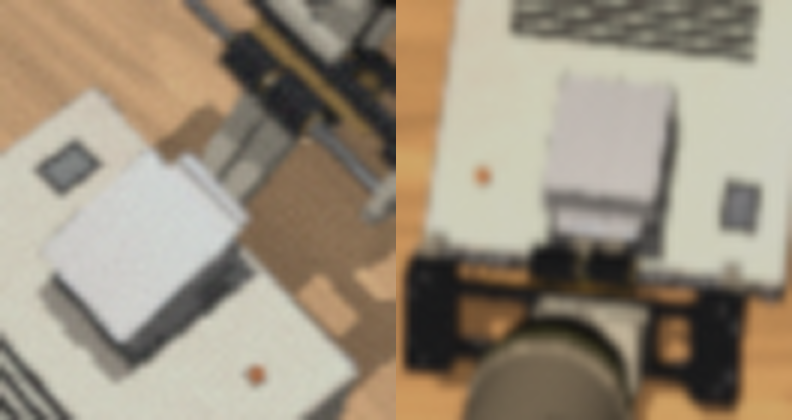

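The guard is lifted and rests on the finger, with the lip at (225,185) in the scene crop. Now I'll push the toggle rearward.

>>> servo_tool --increments '[{"offset": [-0.002,0,0.0014],"turn": [0,0,0]},{"offset": [-0.005,0,0.0035],"turn": [0,0,0]},{"offset": [-0.008,0,0.0056],"turn": [0,0,0]},{"offset": [-0.011,0,0.0077],"turn": [0,0,0]},{"offset": [-0.014,0,0.0098],"turn": [0,0,0]},{"offset": [-0.017,0,0.012],"turn": [0,0,0]},{"offset": [-0.02,0,0.014],"turn": [0,0,0]},{"offset": [-0.021,0,0.015],"turn": [0,0,0]},{"offset": [-0.021,0,0.015],"turn": [0,0,0]},{"offset": [-0.021,0,0.015],"turn": [0,0,0]}]'

```text
time_s: 10.55
tool_pos: [0.5464, 0.1522, 0.1141]
tool_rot: [-179.9, 34.9, 174.7]
ft_force: [-0.8, -0.6, -1.3]
grip_width: 0.0004
grip_force: 0.5
```

```bash
python3 - <<'E'
from cell import arm
from h import *
o=arm.get_obs();print(o["tool_pos"],o["tool_rot"],o["q"].round(1),o["ft_force"])
out=[]
for n,X in(("scene",[.55,.158,.12]),("top",[.55,.158,.12])):
    c=arm.capture(n)
    u,v=proj(c,X).astype(int)
    out.append(cv2.resize(c["frame"][v-35:v+35,u-33:u+33],None,fx=6,fy=6,interpolation=cv2.INTER_CUBIC))
cv2.imwrite("pics/g.png",np.hstack(out)[:,:,::-1])
E
```

```text
[0.54644398 0.15221459 0.11409916] [-179.89592236   34.88366711  174.72995955] [ 19.6 -21.1 130.1 -21.8  40.8 -52.3] [-0.75245278 -0.60887796 -1.29577164]
```

View pics/g.png

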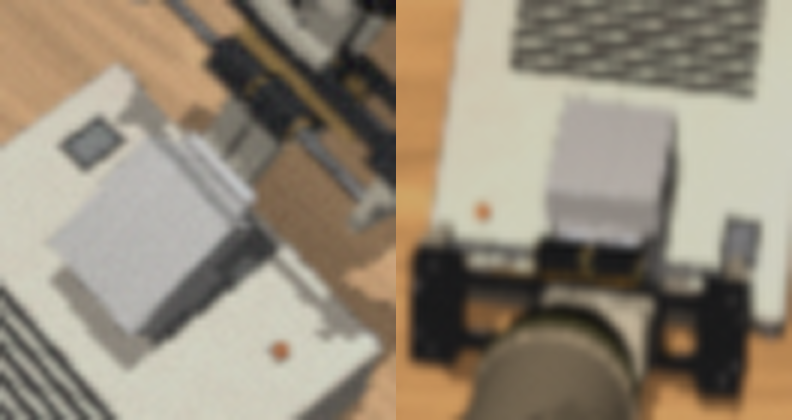

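The guard rides on the finger and the force is under 1.5 N. The toggle would push back with 4–5 N if it were still against the finger, so it seems to have snapped over. A small further push will confirm this.

>>> servo_tool --increments '[{"offset": [-0.001,0,0.0007],"turn": [0,0,0]},{"offset": [-0.002,0,0.0014],"turn": [0,0,0]},{"offset": [-0.003,0,0.002],"turn": [0,0,0]},{"offset": [-0.004,0,0.0027],"turn": [0,0,0]},{"offset": [-0.005,0,0.0034],"turn": [0,0,0]},{"offset": [-0.006,0,0.004],"turn": [0,0,0]},{"offset": [-0.006,0,0.004],"turn": [0,0,0]},{"offset": [-0.006,0,0.004],"turn": [0,0,0]},{"offset": [-0.006,0,0.004],"turn": [0,0,0]},{"offset": [-0.006,0,0.004],"turn": [0,0,0]}]'

```text
time_s: 11.9
tool_pos: [0.5527, 0.1518, 0.1139]
tool_rot: [-179.9, 34.8, 174.7]
ft_force: [-16.6, 1.2, 8.3]
grip_width: 0.0003
grip_force: 9.8
```

That firm stop at f ≈ 33 mm matches the toggle resting at ON. I'll withdraw along the reverse path.

>>> servo_tool --increments '[{"offset": [0.009,0,-0.006],"turn": [0,0,0]},{"offset": [0.018,0,-0.013],"turn": [0,0,0]},{"offset": [0.027,0,-0.019],"turn": [0,0,0]},{"offset": [0.035,0,-0.015],"turn": [0,0,0]},{"offset": [0.043,0,-0.011],"turn": [0,0,0]},{"offset": [0.051,0,-0.007],"turn": [0,0,0]},{"offset": [0.058,0,-0.013],"turn": [0,0,0]},{"offset": [0.065,0,-0.019],"turn": [0,0,0]},{"offset": [0.072,0,-0.031],"turn": [0,0,0]},{"offset": [0.079,0,-0.044],"turn": [0,0,0]}]'

```text
time_s: 13.15
tool_pos: [0.4638, 0.1601, 0.1061]
tool_rot: [-179.9, 34.9, 174.7]
ft_force: [0.3, 0.2, -0.3]
grip_width: 0.0003
grip_force: 0.0
```

>>> servo_tool --increments '[{"offset": [0.003,0,-0.015],"turn": [0,0,0]},{"offset": [0.003,0,-0.035],"turn": [0,0,0]},{"offset": [0,0,-0.055],"turn": [0,0,0]},{"offset": [-0.01,0,-0.065],"turn": [0,0,0]},{"offset": [-0.02,0,-0.075],"turn": [0,0,0]},{"offset": [-0.03,0,-0.08],"turn": [0,0,0]},{"offset": [-0.03,0,-0.08],"turn": [0,0,0]},{"offset": [-0.03,0,-0.08],"turn": [0,0,0]},{"offset": [-0.03,0,-0.08],"turn": [0,0,0]},{"offset": [-0.03,0,-0.08],"turn": [0,0,0]}]'

```text
time_s: 14.4
tool_pos: [0.443, 0.162, 0.1877]
tool_rot: [-179.9, 34.9, 174.7]
ft_force: [0.6, -0.5, -0.7]
grip_width: 0.0005
grip_force: 0.0
```

```bash
python3 - <<'E'
from cell import arm
from h import *
o=arm.get_obs();print(o["tool_pos"],o["tool_rot"],o["q"].round(1),o["ft_force"])
out=[]
for n,X in(("scene",[.55,.158,.12]),("top",[.55,.158,.12]),("scene",[.61,-.15,.15])):
    c=arm.capture(n)
    u,v=proj(c,X).astype(int)
    out.append(cv2.resize(c["frame"][v-35:v+35,u-32:u+32],None,fx=4,fy=4,interpolation=cv2.INTER_CUBIC))
cv2.imwrite("pics/i.png",np.hstack(out)[:,:,::-1])
E
```

```text
[0.44297485 0.16195389 0.18769377] [-179.88632518   34.87550462  174.73679311] [ 28.6 -45.6 137.4 -21.7  60.  -49.9] [ 0.633462   -0.47472588 -0.7363398 ]
```

View pics/i.png

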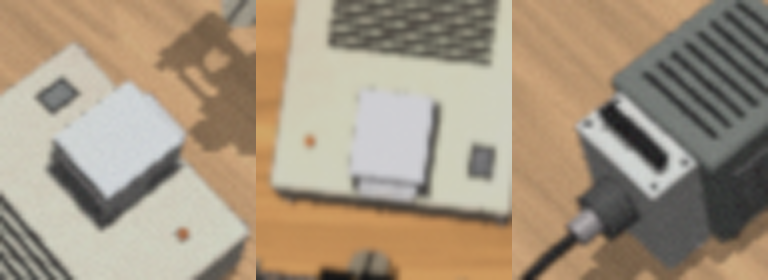

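The guard is fully shut at (118,145) and (393,140), looking the same as in the first pictures. The T-grip at (635,135) is down on the block, and the arm is clear of everything.

```bash
python3 -c "
from cell import arm
print(arm.finish_job())"
```

```text
the job is handed in; nothing more can be done
None
```

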